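# Shut the silversmith's scrap box

### The arm

A 7-joint arm with a two-finger parallel gripper is mounted at the origin on the work surface. World frame = base frame: x ahead of the robot, y to its left, z up, the work surface at z = 0. Lengths are in mm, angles in rad, forces in N, time in s.
With the tool pointing down it reaches from about 400 to 875 mm from the base axis. Payload 4.4 kg.
Tool frame: the origin (TCP) lies at the very end of the fingers, on their centre line; the grasp point (between the pads) lies 19 mm behind it; z points along the fingers, y is the line along which they close (so a half turn about z gives the same grasp; the last joint's range is limited). The gripper opens to 85 mm and grips with 20 to 120 N. Pads are 22 mm wide; open, the fingers measure 114 mm over their backs; the gripper's body (76 mm by 85 mm) begins 54 mm behind the grasp point. The pads swing forward as they close: fully open they stand 13 mm farther back than shut.
Start: joints at [-1.18, 0.628, 0.038, 1.517, -0.027, 0.996, -0.02], TCP at [286.681, 583.38, 231.313] pointing down, gripper open.
Joint ranges: [-3.06, 3.06], [-0.37, 2.12], [-1.25, 1.32], [0.18, 2.47], [-1.1, 4.24], [0.23, 1.98], [-2.94, 2.94]. Speed limits (rad/s): [2.57, 2.57, 3.14, 3.14, 3.14, 3.14, 3.14].

### API

Orientations are given as [roll, pitch, yaw] about the fixed x, y, z axes, in that order (R = Rz(yaw) Ry(pitch) Rx(roll)).
In Python, from cell import ctrl gives the robot as it stands.
- The arm moves only by the tool jog_arm, never from a script. Its argument "plan" is a list of rows, each an object of numbers: "tx", "ty", "tz": the shift along the tool's x, y, z as a fraction of full scale; "wx", "wy", "wz": the turn, a rotation vector about the tool's x, y, z as a fraction of full scale; "claw": the closure, from 0 (fully open) to 1 (shut). In form: [{"tx": .., "ty": .., "tz": .., "wx": .., "wy": .., "wz": .., "claw": ..}, ...]. A call has 1 to 12 rows; each row is the pose to reach, as a shift and turn from the pose commanded when the call began, along the tool's axes at that moment; what a row does not reach only later rows make up. Full scale, the value 1, is 300 mm for a shift and 90 degrees for a turn. A row lasts 1/10 s, in which the tool goes at most 50 mm and 8.59 degrees, less where a joint would pass 70% of its speed; a pose out of reach is approached as far as the arm can. A call with a number of a shift or a turn outside -1 to 1 is refused whole. A call with a gripper value outside its range is refused whole. The fingers move at their own pace and stop on an object; the grip force is fixed at half the most. Time passes only in rows, so rows that repeat a pose let the fingers close. It gives the time, the measured TCP pose, the force, the opening and the grip force at its end, in the units of the state.
- ctrl.read_state(): the state, without advancing time (a new reading comes with each control period).
- ctrl.get_image(name): name is "scene" or "top" or "wrist"; returns a dict with "img" (384x512x3 uint8, red, green, blue), "depth" (384x512 float32, mm along the optical axis (not along the pixel's ray), 0 where there is no reading), "fx", "fy", "cx", "cy" (pixels), "distortion" ([k1, k2, p1, p2, k3] as OpenCV has them; the pictures are not rectified), "position" and "orientation" of the camera in the world; the wrist camera has in their place "hand_eye" (4x4, takes a point from camera to tool coordinates, whose origin is the TCP and whose axes are the flange's). Camera axes: x right, y down, z forward; pixel columns grow to the right and rows downward; lengths in mm; the calibration is good to about 2 mm. A picture is of the moment at which its call begins: read the wrist's pose just before it.
- ctrl.finish_job(): hands the job in; it is judged then, once.
Trained networks look in a picture, given as the dict that the camera call returned (one of the last four; its "shot" number tells which), for a name from the list of things; names that differ only in an ending like _2 or _b are one class to them, and where a whole thing is asked for, a point or a joint stands for the part that bears it (a point fixed in the world has none). Each returns a list of dicts, best first, with "score" (0 to 1); they miss things now and then, are a little off and sometimes report something else, mostly with a low value. They report only what shows in the picture. A call takes as long as a camera call. They do not tell look-alikes from the thing itself.
- ctrl.trace(picture, thing): "pixels" (384x512 bool, what is visible of it) and "extent" ([centre column, centre row, width, height] in pixels, round what is visible of it).
The state is a dict: "clock": time; "qpos": joint angles; "qd": joint speeds; "tau": joint torques, N m; "eef_pos": TCP position; "tool_rot": TCP orientation; "force": force on the tool from outside, world axes, zero at the start; "torque": the same for the moment, N m; "width": finger opening in mm; "gripper_force": force on a finger pad.
Only numpy, scipy, OpenCV 4.12 (cv2) and the standard library are available. Lean on these libraries where they do the work, as an engineer would, in place of code of your own. Each camera call takes 0.05 s, during which the arm holds its last target. There are 200 camera calls.

### The job

Close the silver-scrap box with its loose steel cover: tip the cover so that one short edge goes in under the brass lip, lower it, and press its other edge down until it lies flat in its recess and the brass spring catch has snapped over it. Let go of everything, and leave the bowl, wire coil, bottle and hammer where they are.

Things in the scene. Friction and masses are not known exactly. Their poses are not given: they have to be found in the camera images.
- box: Wooden scrap box fixed to the bench, 180 x 106 mm, 47 mm high at its rim. Origin: on the bench under the centre of the cover's recess; x runs from the lip (-x end, roughly towards the robot) to the spring catch (+x end), z up. Dark steel catch guides stand at x 74 to 106, y +-13 to 22 mm, up to z = 58 mm.
- recess (a point): Centre of the recess at the height of the ledge on which the cover rests, 40 mm above the bench; axes as the box. The recess is 113 mm (x) by 86 mm (y); its side and +x walls rise 7 mm above the ledge. In its middle is an open well with silver scraps (84 x 60 mm).
- lip_edge (a point): Middle of the lower free edge of the brass lip, at (-46.5, 0, 51) mm in the box frame; axes as the box. The lip is 5 mm thick, 106 mm wide and overhangs the recess's -x end by 10 mm, 11 mm above the ledge. The cover cannot drop in flat: it must enter tilted, +x end raised about 0.15 to 0.4 rad, its -x edge going under the lip, then turn down.
- catch (a joint): Brass spring catch, mid +x side of the recess, 24 mm wide: how far (m) it is pushed back along the box's +x; 0 = sprung forward, at most 0.014; spring 4 N at 0, 6.5 N at 0.007. A tucked-in cover let go leans on its sloped nose, +x end about 17 mm up; its weight does not open it, but pressing down near the cover's +x edge with 6 to 12 N does, and it snaps over the cover.
- catch_nose (a point): Front tip of the catch, at (49.5, 0, 50) mm in the box frame when forward; axes as the box. It reaches 7 mm over the recess, its underside about 2 mm above a seated cover. Its upper face slopes up and back (64 degrees from level) to 65 mm above the bench. A thumb tab stands on the catch 42 to 48 mm behind the tip, up to 71 mm above the bench.
- cover_mid (a point): Loose steel cover plate 110 x 80 x 6 mm (x, y, z), wooden grip bar on its middle: 40 mm along x, 14 mm thick along y, from 6 to 36 mm above the underside; 0.3 kg. Starts flat on the bench, bar up. This point: the cover's middle, 18 mm above its underside; z is its normal. Same both ways round: either short edge may go under the lip. Seated, it is 58 mm above the bench.
- cover_end_a (a point): Middle of the lower edge of the cover's one short end (-55 mm along the cover's x, on its underside).
- cover_end_b (a point): Middle of the lower edge of the cover's other short end (+55 mm along the cover's x, on its underside).
- bowl: Bystander: terracotta bowl, 96 mm across, 40 mm high. Origin at the centre of its underside.
- wire_coil: Bystander: flat coil of silver wire, 100 mm across, 10 mm high, lying on the bench. Origin at the centre of its underside.
- amber_bottle: Bystander: small amber bottle, 44 mm across, 75 mm high. Origin at the centre of its underside.
- hammer: Bystander: small hammer, 200 mm long, lying on the bench along its x. Origin at the middle of its underside.
Things that resemble listed ones, but are neither listed nor needed, are in the scene too. Leave any black look-alike of the part that bears cover_mid alone. Of the things that look like the box, take the one that is nearest to the robot's base at the start.

How it is judged (in metres and radians):
On the way, in this order (a step that is already met when the one before it is completed fails the run):
1. the cover, tilted, has one short edge in under the lip (angle between cover_mid's own z axis and vertical between 0.05 and 0.7 rad and ((x of cover_end_a in the frame of box between -0.06 and -0.0495 m and z of cover_end_a in the frame of box between 0.036 and 0.048 m and x of cover_end_b in the frame of box above 0.03 m and z of cover_end_b in the frame of box above 0.044 m) or (x of cover_end_b in the frame of box between -0.06 and -0.0495 m and z of cover_end_b in the frame of box between 0.036 and 0.048 m and x of cover_end_a in the frame of box above 0.03 m and z of cover_end_a in the frame of box above 0.044 m))), for 0.1 s.
2. the cover lies flat in its recess with the catch sprung back over it (angle between cover_mid's own z axis and vertical below 0.03 rad and z of cover_mid in the frame of box below 0.0605 m and value of joint catch below 0.003 m), for 0.2 s.
At the end, for the whole second after the job is handed in: The cover lies flat (within 0.03 rad) and fully down in the recess (its middle within 2.5 mm of the seated height, 5 mm of centre along the box and 6 mm across), aligned with the box within 0.1 rad, one edge under the lip, and the spring catch is back forward (within 3 mm) over the other edge (all of step 2 and z of cover_mid in the frame of box above 0.0555 m and x of cover_mid in the frame of box between -0.005 and 0.005 m and y of cover_mid in the frame of box between -0.006 and 0.006 m and angle between the x axis of cover_mid and the x axis of box, either way round below 0.1 rad); the robot touches nothing.
It fails at once if the bowl is moved more than 30 mm (distance of bowl from where it was at the start of the episode above 0.03 m).
It fails at once if the wire coil is moved more than 30 mm (distance of wire_coil from where it was at the start of the episode above 0.03 m).
It fails at once if the bottle is moved more than 30 mm (distance of amber_bottle from where it was at the start of the episode above 0.03 m).
It fails at once if the hammer is moved more than 30 mm (distance of hammer from where it was at the start of the episode above 0.03 m).
It also fails if it takes over 53 s, if anything falls off the work surface, if the arm or the gripper's body presses on something with over 40 N, if the wrist force passes 120 N, or if a joint passes its speed limit or range.

## Working session

There is one attempt and no reset: what is moved stays moved. The work goes in short steps, Python scripts to look and compute and a tool call to move; the robot and the scene stay as the last step left them, time stands still between calls to the robot, and variables do not carry over. Pictures are saved under pics/ and viewed, at most 10 in all, crops included, and the job is handed in when it is done.

Besides the shell and the picture viewer there is one more tool, called as name(argument=value, ...), one argument or row to a line, values as JSON. jog_arm: Moves the arm, as the interface text tells. Shift numbers are shares of 300 mm and turn numbers shares of 90 degrees, none past 1 either way. Its arguments: {"type":"object","properties":{"plan":{"type":"array"}},"required":["plan"]}

```bash
mkdir -p pics; cat > h.py <<'E'
import numpy as np, cv2
from scipy.spatial.transform import Rotation as R
from cell import ctrl
def cam_pose(p, st=None):
    if 'hand_eye' in p:
        H=np.array(p['hand_eye']); T=np.eye(4)
        T[:3,:3]=R.from_euler('xyz',st['tool_rot']).as_matrix(); T[:3,3]=st['eef_pos']
        return T@H
    T=np.eye(4); o=np.array(p['orientation'])
    T[:3,:3]=o if o.shape==(3,3) else R.from_euler('xyz',o).as_matrix() if o.size==3 else R.from_quat(o).as_matrix()
    T[:3,3]=p['position']; return T
def cloud(p,mask,T):
    K=np.array([[p['fx'],0,p['cx']],[0,p['fy'],p['cy']],[0,0,1.]])
    v,u=np.nonzero(mask&(p['depth']>0)); d=p['depth'][v,u]
    n=cv2.undistortPoints(np.stack([u,v],1).astype(float).reshape(-1,1,2),K,np.array(p['distortion']))[:,0]
    c=np.c_[n*d[:,None],d]
    return c@T[:3,:3].T+T[:3,3],u,v
def save(p,n): cv2.imwrite('pics/'+n,p['img'][...,::-1])
E
python3 - <<'E'
from h import *
st=ctrl.read_state(); print(st)
for n in ('scene','top'):
    p=ctrl.get_image(n); save(p,n+'0.png'); print(n,p['position'],p['orientation'])
    T=cam_pose(p)
    for t in ('box','cover_mid','catch','bowl','wire_coil','amber_bottle','hammer'):
        for r in ctrl.trace(p,t):
            c,u,v=cloud(p,r['pixels'],T)
            if len(c): print(t,round(r['score'],2),np.round(r['extent']),len(c),np.round(np.median(c,0)),np.round(np.percentile(c,95,axis=0)))
E
```

```text
{'clock': 0.0, 'qpos': array([-1.17979146,  0.629354  ,  0.0384562 ,  1.51840872, -0.02700413,
        0.99627998, -0.01998458]), 'qd': array([ 0.00153993, -0.00073539, -0.00198634, -0.00102467,  0.00100363,
        0.00141816, -0.00104108]), 'tau': array([ 8.17827149e-04, -5.63409483e+01,  1.22654133e+00, -1.93439180e+01,
        1.10016941e-02,  1.06204598e-02,  1.05047772e-05]), 'eef_pos': array([286.40188711, 582.7858482 , 230.37122152]), 'tool_rot': array([-3.13966130e+00,  3.15897755e-05,  2.68478855e+00]), 'force': array([ 0.00409836, -0.86281386,  0.62614076]), 'torque': array([ 0.02512913, -0.03951502,  0.00421317]), 'gripper_force': 0.0, 'width': 85.47897663609932}
scene [1102.1012693  -707.70524441 1180.85514234] [-2.40811044e+00 -7.64881753e-04  5.81274529e-01]
box 0.73 [275. 104.  42.  35.] 855 [338. 642.  39.] [424. 710.  58.]
box 0.57 [274. 187.  57.  48.] 1487 [594. 199.  40.] [681. 258.  59.]
cover_mid 0.91 [202. 254.  39.  28.] 665 [ 545. -161.    6.] [ 589. -119.   35.]
cover_mid 0.76 [157. 280.  37.  24.] 765 [ 483. -321.    7.] [ 528. -276.   34.]
cover_mid 0.57 
[... 651 characters left out ...]
708.  60.]
cover_mid 0.97 [378. 217.  31.  38.] 754 [ 479. -314.    7.] [ 528. -275.   35.]
cover_mid 0.87 [332. 199.  23.  34.] 691 [ 540. -155.    7.] [ 590. -121.   35.]
cover_mid 0.59 [336. 243.  32.  39.] 736 [ 382. -175.    7.] [ 433. -136.   36.]
catch 0.61 [ 89. 242.  13.  14.] 114 [388. 645.  59.] [411. 657.  71.]
bowl 0.56 [406. 172.  26.  27.] 618 [ 641. -421.   20.] [ 676. -378.   42.]
bowl 0.16 [331. 200.  32.  36.] 694 [ 541. -153.    7.] [ 591. -120.   35.]
wire_coil 0.62 [169. 186.  28.  31.] 244 [594. 417.  11.] [637. 457.  15.]
amber_bottle 0.6 [270. 122.   7.  21.] 147 [798.  54.  52.] [815.  70.  78.]
hammer 0.96 [286. 192.  30.  64.] 645 [595.  10.  24.] [660.  29.  30.]
```

```bash
python3 - <<'E'
import cv2
a=cv2.imread('pics/top0.png'); 
cv2.imwrite('pics/topc.png',cv2.resize(a[100:300,60:440],None,fx=2.1,fy=2.1,interpolation=cv2.INTER_CUBIC))
E
```

```text
(no output)
```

View pics/topc.png

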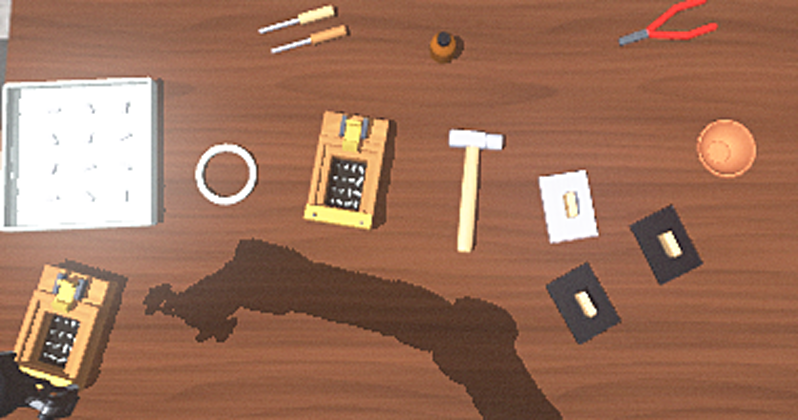

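```bash
cat >> h.py <<'E'
def rel(st,pos,rot):
    A=R.from_euler('xyz',st['tool_rot'])
    d=A.inv().apply(np.array(pos)-st['eef_pos'])/300
    w=(A.inv()*rot).as_rotvec()/(np.pi/2)
    print('t',np.round(d,3),'w',np.round(w,3))
def rect(c,lo,hi):
    q=c[(c[:,2]>lo)&(c[:,2]<hi)][:,:2].astype(np.float32)
    (x,y),(w,h),a=cv2.minAreaRect(q)
    if w<h: w,h,a=h,w,a+90
    return np.round([x,y,w,h,(a+90)%180-90],1),len(q)
def down(yaw): return R.from_euler('z',yaw)*R.from_euler('x',np.pi)
E
python3 - <<'E'
from h import *
p=ctrl.get_image('top'); T=cam_pose(p)
for t,lo,hi in (('box',35,52),('cover_mid',2,12),('cover_mid',25,45)):
    for r in ctrl.trace(p,t):
        c,u,v=cloud(p,r['pixels'],T); print(t,rect(c,lo,hi))
p=ctrl.get_image('wrist'); print(np.round(p['hand_eye'],3),p['fx'])
st=ctrl.read_state()
print(R.from_euler('xyz',st['tool_rot']).as_matrix().round(3))
rel(st,[560,215,330],down(3.0))
E
```

```text
box (array([596.2, 208.9, 180.4, 106.4,  -8.8]), 820)
box (array([347.9, 658.1, 163.8, 108.7, -15.9]), 970)
box (array([0., 0., 0., 0., 0.]), 0)
cover_mid (array([ 544. , -157.8,  113.7,   80.2,    6.9]), 579)
cover_mid (array([ 381.9, -176.3,  107.3,   78.2,   29.9]), 609)
cover_mid (array([ 477.8, -318.9,  111.9,   84.4,   24.9]), 632)
cover_mid (array([ 542.9, -155.9,   39.2,   13.9,    9.1]), 55)
cover_mid (array([ 381.9, -177.1,   39.3,   14. ,   26.6]), 56)
cover_mid (array([ 478.4, -316.7,   40.5,   15.3,   29.2]), 60)
[[-0.00000e+00 -9.45000e-01 -3.28000e-01  8.34110e+01]
 [ 1.00000e+00 -0.00000e+00 -1.00000e-03  7.61000e-01]
 [ 1.00000e-03 -3.28000e-01  9.45000e-01 -1.42277e+02]
 [ 0.00000e+00  0.00000e+00  0.00000e+00  1.00000e+00]] 298.05707704299647
[[-0.897  0.441 -0.   ]
 [ 0.441  0.897  0.   ]
 [ 0.     0.    -1.   ]]
t [-1.359 -0.7   -0.329] w [ 0.    -0.    -0.201]
```

jog_arm(
  plan=[
    {"tx": -1, "ty": -0.45, "tz": 0, "wz": -0.19, "claw": 0},
    {"tx": -1, "ty": -0.45, "tz": 0, "wz": -0.19, "claw": 0},
    {"tx": -1, "ty": -0.45, "tz": 0, "wz": -0.19, "claw": 0},
    {"tx": -1, "ty": -0.45, "tz": 0, "wz": -0.19, "claw": 0},
    {"tx": -1, "ty": -0.45, "tz": 0, "wz": -0.19, "claw": 0},
    {"tx": -1, "ty": -0.45, "tz": 0, "wz": -0.19, "claw": 0},
    {"tx": -1, "ty": -0.45, "tz": 0, "wz": -0.19, "claw": 0},
    {"tx": -1, "ty": -0.45, "tz": 0, "wz": -0.19, "claw": 0},
  ],
)

```text
invalid input at $.plan[0]: expected keys tx, ty, tz, wx, wy, wz, claw
```

```bash
python3 - <<'E'
from h import *
st=ctrl.read_state(); print(st['eef_pos'],st['tool_rot']); rel(st,[596,209,230],down(2.988))
E
```

```text
[286.67353082 583.39420467 231.31970822] [ 3.14156347e+00 -2.12601088e-05  2.68480008e+00]
t [-1.476 -0.665  0.004] w [ 0.    -0.    -0.193]
```

jog_arm(
  plan=[
    {"tx": -1, "ty": -0.45, "tz": 0, "wx": 0, "wy": 0, "wz": -0.19, "claw": 0},
    {"tx": -1, "ty": -0.45, "tz": 0, "wx": 0, "wy": 0, "wz": -0.19, "claw": 0},
    {"tx": -1, "ty": -0.45, "tz": 0, "wx": 0, "wy": 0, "wz": -0.19, "claw": 0},
    {"tx": -1, "ty": -0.45, "tz": 0, "wx": 0, "wy": 0, "wz": -0.19, "claw": 0},
    {"tx": -1, "ty": -0.45, "tz": 0, "wx": 0, "wy": 0, "wz": -0.19, "claw": 0},
    {"tx": -1, "ty": -0.45, "tz": 0, "wx": 0, "wy": 0, "wz": -0.19, "claw": 0},
    {"tx": -1, "ty": -0.45, "tz": 0, "wx": 0, "wy": 0, "wz": -0.19, "claw": 0},
    {"tx": -1, "ty": -0.45, "tz": 0, "wx": 0, "wy": 0, "wz": -0.19, "claw": 0},
  ],
)

```text
clock: 1.85
eef_pos: [500.7, 323.9, 231.4]
tool_rot: [-3.139, 0.003, 2.974]
force: [-0.8, 0.1, 0.5]
width: 85.3
gripper_force: 0.0
```

```bash
python3 - <<'E'
from h import *
st=ctrl.read_state(); print(st['eef_pos'],st['tool_rot']); rel(st,[596,209,230],down(2.988))
E
```

```text
[500.67269521 323.88645831 231.39969104] [-3.13893329e+00  3.06735006e-03  2.97383215e+00]
t [-0.377 -0.325  0.007] w [-0.002  0.002 -0.009]
```

jog_arm(
  plan=[
    {"tx": -0.38, "ty": -0.325, "tz": 0, "wx": 0, "wy": 0, "wz": 0, "claw": 0},
    {"tx": -0.38, "ty": -0.325, "tz": 0, "wx": 0, "wy": 0, "wz": 0, "claw": 0},
    {"tx": -0.38, "ty": -0.325, "tz": 0, "wx": 0, "wy": 0, "wz": 0, "claw": 0},
    {"tx": -0.38, "ty": -0.325, "tz": 0, "wx": 0, "wy": 0, "wz": 0, "claw": 0},
    {"tx": -0.38, "ty": -0.325, "tz": 0, "wx": 0, "wy": 0, "wz": 0, "claw": 0},
    {"tx": -0.38, "ty": -0.325, "tz": 0, "wx": 0, "wy": 0, "wz": 0, "claw": 0},
  ],
)

```text
clock: 2.45
eef_pos: [592.4, 217.8, 231.2]
tool_rot: [3.14, -0.001, 2.986]
force: [1.4, 0.6, -0.4]
width: 85.5
gripper_force: 0.0
```

```bash
python3 - <<'E'
from h import *
st=ctrl.read_state(); print(st['eef_pos'],st['tool_rot'])
p=ctrl.get_image('wrist'); save(p,'wbox.png'); T=cam_pose(p,st)
np.savez('wbox.npz',T=T,**{k:np.array(v) for k,v in p.items()})
for t in ('box','catch'):
    for r in ctrl.trace(p,t):
        c,u,v=cloud(p,r['pixels'],T); print(t,round(r['score'],2),np.round(r['extent']),np.round(np.median(c,0)),[rect(c,a,b) for a,b in ((35,52),(44,50),(53,60),(62,80))])
st=ctrl.read_state();rel(st,[543.5,-157,210],down(np.pi+.14))
E
```

```text
[592.3566719  217.82689669 231.18658069] [ 3.14030986e+00 -1.37025911e-03  2.98569598e+00]
box 0.93 [249. 167. 103. 153.] [588. 210.  40.] [(array([606. , 207.5, 157.6, 106.4,  -8.8]), 7001), (array([603.3, 207.9, 152.3, 106.4,  -8.8]), 2486), (array([592.5, 209.2, 173.6, 105.2,  -9.1]), 2989), (array([648.4, 200.9,  43.7,  24. ,  -8. ]), 359)]
catch 0.67 [251. 221.  21.  45.] [650. 201.  58.] [(array([667.9, 197.2,  32.8,   2.2,  44.9]), 5), (array([0., 0., 0., 0., 0.]), 0), (array([644.2, 201.5,  41.5,  22.5,  -8.8]), 482), (array([648.3, 200.6,  43.6,  24. ,  -7.2]), 353)]
t [-0.032 -1.26   0.07 ] w [ 0.001 -0.    -0.188]
```

View pics/wbox.png

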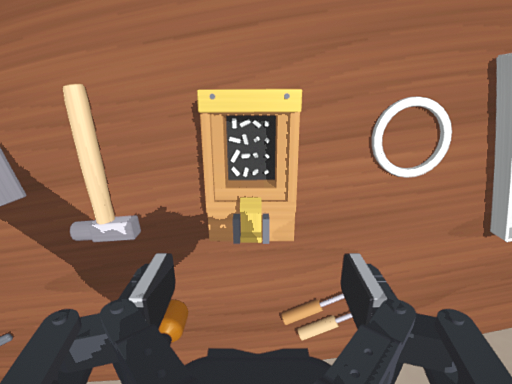

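```bash
python3 - <<'E'
from h import *
p=dict(np.load('wbox.npz')); T=p['T']
c,u,v=cloud(p,np.ones((384,512),bool),T)
a=np.radians(-8.8); ex=np.array([np.cos(a),np.sin(a)]); ey=np.array([-ex[1],ex[0]])
d=c[:,:2]-[580,211.3]; X=d@ex; Y=d@ey; Z=c[:,2]
for y0,y1 in ((-6,6),(35,39),(48,51),(-39,-35)):
    m=(Y>y0)&(Y<y1)&(X>-90)&(X<120); o=np.argsort(X[m]); x=X[m][o]; z=Z[m][o]
    b=np.arange(-90,121,3); i=np.digitize(x,b)
    print(y0,[(int(b[k-1]),int(round(np.median(z[i==k])))) for k in np.unique(i)])
for x0,x1 in ((-65,-60),(0,10),(78,84),):
    m=(X>x0)&(X<x1)&(abs(Y)<70); i=np.digitize(Y[m],np.arange(-70,71,2)); 
    print(x0,[(int(-72+2*k),int(round(np.median(Z[m][i==k])))) for k in np.unique(i)])
E
```

```text
-6 [(-90, -1), (-87, 0), (-84, 0), (-81, 0), (-78, 0), (-75, 56), (-72, 56), (-69, 56), (-66, 56), (-63, 55), (-60, 56), (-57, 56), (-54, 40), (-51, 40), (-48, 5), (-45, 6), (-42, 6), (-39, 8), (-36, 6), (-33, 6), (-30, 6), (-27, 6), (-24, 5), (-21, 6), (-18, 6), (-15, 6), (-12, 6), (-9, 6), (-6, 6), (-3, 6), (0, 312), (3, 305), (6, 6), (9, 6), (12, 6), (15, 6), (18, 6), (21, 6), (24, 7), (27, 6), (30, 6), (33, 20), (36, 39), (39, 40), (42, 46), (45, 56), (48, 64), (51, 65), (54, 64), (57, 63), (60, 56), (63, 56), (66, 56), (69, 56), (72, 56), (75, 56), (78, 56), (81, 56), (84, 65), (87, 71), (90, 70)]
35 [(-90, 0), (-87, 0), (-84, 0), (-81, 0), (-78, 0), (-75, 56), (-72, 56), (-69, 57), (-66, 56), (-63, 56), (-60, 56), (-57, 56), (-54, 41), (-51, 40), (-48, 39), (-45, 40), (-42, 39), (-39, 39), (-36, 40), (-33, 40), (-30, 40), (-27, 40), (-24, 40), (-21, 40), (-18, 40), (-15, 39), (-12, 40), (-9, 40), (-6, 315), (-3, 311), (0, 40), (3, 40), (6, 40), (9, 40), (12, 40), (15, 40), (18, 39), (21, 40), (24, 40), (27, 40), (30, 39), (33, 40), (36, 39), (39, 40), (42, 39), (45, 39), (48, 4
[... 2912 characters left out ...]
60, 284), (62, 286), (64, 292), (66, 298), (68, 308)]
78 [(-70, 0), (-68, 0), (-66, 0), (-64, 0), (-54, 40), (-52, 39), (-50, 40), (-48, 40), (-46, 40), (-44, 39), (-42, 39), (-40, 40), (-38, 40), (-36, 39), (-34, 40), (-32, 40), (-30, 39), (-28, 40), (-26, 40), (-24, 40), (-22, 57), (-20, 57), (-18, 58), (-16, 58), (-14, 49), (-12, 56), (-10, 56), (-8, 56), (-6, 56), (-4, 55), (-2, 56), (0, 56), (2, 56), (4, 56), (6, 55), (8, 56), (10, 56), (12, 42), (14, 57), (16, 57), (18, 57), (20, 57), (22, 39), (24, 40), (26, 39), (28, 40), (30, 40), (32, 40), (34, 40), (36, 40), (38, 40), (40, 40), (42, 40), (44, 40), (46, 40), (48, 39), (50, 40), (52, 40), (60, 0), (62, 0), (64, 0), (66, 0), (68, 0)]
```

jog_arm(
  plan=[
    {"tx": -0.03, "ty": -1, "tz": 0.05, "wx": 0, "wy": 0, "wz": -0.19, "claw": 0.3},
    {"tx": -0.03, "ty": -1, "tz": 0.05, "wx": 0, "wy": 0, "wz": -0.19, "claw": 0.3},
    {"tx": -0.03, "ty": -1, "tz": 0.05, "wx": 0, "wy": 0, "wz": -0.19, "claw": 0.3},
    {"tx": -0.03, "ty": -1, "tz": 0.05, "wx": 0, "wy": 0, "wz": -0.19, "claw": 0.3},
    {"tx": -0.03, "ty": -1, "tz": 0.05, "wx": 0, "wy": 0, "wz": -0.19, "claw": 0.3},
    {"tx": -0.03, "ty": -1, "tz": 0.05, "wx": 0, "wy": 0, "wz": -0.19, "claw": 0.3},
    {"tx": -0.03, "ty": -1, "tz": 0.05, "wx": 0, "wy": 0, "wz": -0.19, "claw": 0.3},
    {"tx": -0.03, "ty": -1, "tz": 0.05, "wx": 0, "wy": 0, "wz": -0.19, "claw": 0.3},
  ],
)

```text
clock: 3.4
eef_pos: [554.9, -82.7, 216.4]
tool_rot: [3.142, 0.0, -3.004]
force: [-0.4, 0.0, -0.4]
width: 59.7
gripper_force: 0.0
```

```bash
python3 - <<'E'
from h import *
st=ctrl.read_state(); print(st['eef_pos'],st['tool_rot'],st['width']); rel(st,[543.5,-157,200],down(np.pi+.14))
p=dict(np.load('wbox.npz')); T=p['T']
c,u,v=cloud(p,np.ones((384,512),bool),T)
a=np.radians(-8.8); ex=np.array([np.cos(a),np.sin(a)]); ey=np.array([-ex[1],ex[0]])
d=c[:,:2]-[580,211.3]; X=d@ex; Y=d@ey; Z=c[:,2]
for s in (1,-1):
    y=Y*s; m=(y>31)&(y<42)
    l=m&(X<-40)&(X>-70)&(Z>52); w=m&(X>35)&(X<60)&(Z<43)&(Z>37); t=m&(X>35)&(X<60)&(Z>45)
    print('lip',X[l].max(),np.sort(X[l])[-8:].round(1),'ledge end',np.sort(X[w])[-8:].round(1),'wall top start',np.sort(X[t])[:8].round(1))
m=(X>-48)&(X<40)&(Z>38)&(Z<42); print('ledge y',np.percentile(Y[m],[.5,99.5]))
m=(abs(Y)<8)&(Z>66); print('tab',np.percentile(X[m],[2,98]))
E
```

```text
[554.90400736 -82.70576543 216.42611994] [ 3.14151249e+00  1.00963566e-04 -3.00372590e+00] 59.69824857289928
t [ 0.072 -0.24   0.055] w [ 0.     0.    -0.001]
lip -53.92916107873391 [-54.  -54.  -54.  -54.  -54.  -54.  -54.  -53.9] ledge end [50.2 50.3 50.3 50.4 50.4 50.6 50.6 50.8] wall top start [49.9 49.9 50.  50.1 50.5 50.6 50.6 50.8]
lip -53.21889298103655 [-53.3 -53.3 -53.3 -53.3 -53.3 -53.3 -53.3 -53.2] ledge end [50.3 50.3 50.4 50.5 50.5 50.6 50.8 50.9] wall top start [50.  50.  50.1 50.3 50.4 50.4 50.5 50.6]
ledge y [-42.9987443   43.41536648]
tab [-5.75576731 87.37248521]
```

jog_arm(
  plan=[
    {"tx": 0.07, "ty": -0.24, "tz": 0.05, "wx": 0, "wy": 0, "wz": 0, "claw": 0.3},
    {"tx": 0.07, "ty": -0.24, "tz": 0.05, "wx": 0, "wy": 0, "wz": 0, "claw": 0.3},
    {"tx": 0.07, "ty": -0.24, "tz": 0.05, "wx": 0, "wy": 0, "wz": 0, "claw": 0.3},
    {"tx": 0.07, "ty": -0.24, "tz": 0.05, "wx": 0, "wy": 0, "wz": 0, "claw": 0.3},
    {"tx": 0.07, "ty": -0.24, "tz": 0.05, "wx": 0, "wy": 0, "wz": 0, "claw": 0.3},
  ],
)

```text
clock: 3.9
eef_pos: [545.4, -153.2, 201.6]
tool_rot: [3.14, 0.001, -2.997]
force: [0.5, -0.3, -0.1]
width: 59.4
gripper_force: 0.0
```

```bash
python3 - <<'E'
from h import *
st=ctrl.read_state(); print(st['eef_pos'],st['tool_rot'])
p=ctrl.get_image('wrist'); save(p,'wcov.png'); T=cam_pose(p,st)
np.savez('wcov.npz',T=T,**{k:np.array(v) for k,v in p.items()})
for r in ctrl.trace(p,'cover_mid'):
    c,u,v=cloud(p,r['pixels'],T); print(round(r['score'],2),np.round(r['extent']),np.round(np.median(c,0)),[rect(c,a,b) for a,b in ((3,9),(30,40))])
E
```

```text
[ 545.35503655 -153.16146543  201.56513606] [ 3.14016351e+00  1.07369253e-03 -2.99738165e+00]
0.81 [118.  84. 102. 123.] [ 475. -313.    6.] [(array([ 477.8, -317.3,  110.3,   81.3,   25.9]), 6318), (array([ 477.8, -316.7,   39.6,   14.9,   25.5]), 610)]
0.79 [255. 160.  74.  94.] [ 536. -157.    6.] [(array([ 541.5, -156.1,  110.8,   80.3,    9.4]), 5873), (array([ 541. , -156.1,   39.3,   13.9,    8.5]), 485)]
0.59 [264.  37.  97.  73.] [ 401. -169.    6.] [(array([ 395.8, -169. ,   81. ,   77.8,  -61.4]), 4586), (array([ 389.1, -172.6,   23.5,   14.7,   30. ]), 370)]
```

View pics/wcov.png

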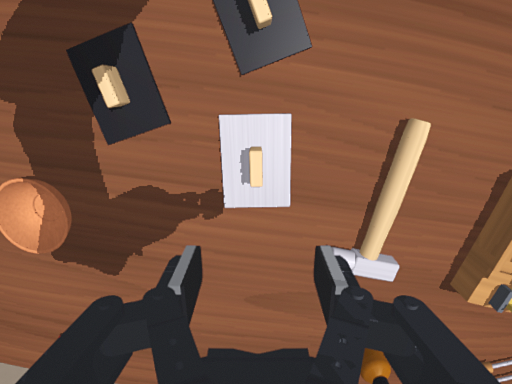

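```bash
python3 - <<'E'
from h import *
st=ctrl.read_state(); print(st['clock'],st['eef_pos'],st['tool_rot'],st['qd'].round(3)); rel(st,[541.3,-156.1,9],down(np.pi+.158)); rel(st,[541.3,-156.1,60],down(np.pi+.158))
E
```

```text
4.0 [ 545.1770711  -153.82541061  201.58688194] [ 3.14075676e+00  8.81476424e-04 -2.99792047e+00] [ 0.009  0.001  0.008  0.001  0.003 -0.     0.002]
t [ 0.014 -0.006  0.642] w [ 0.001  0.001 -0.009]
t [ 0.014 -0.006  0.472] w [ 0.001  0.001 -0.009]
```

jog_arm(
  plan=[
    {"tx": 0.01, "ty": 0, "tz": 0.45, "wx": 0, "wy": 0, "wz": -0.01, "claw": 0.3},
    {"tx": 0.01, "ty": 0, "tz": 0.45, "wx": 0, "wy": 0, "wz": -0.01, "claw": 0.3},
    {"tx": 0.01, "ty": 0, "tz": 0.45, "wx": 0, "wy": 0, "wz": -0.01, "claw": 0.3},
    {"tx": 0.01, "ty": 0, "tz": 0.45, "wx": 0, "wy": 0, "wz": -0.01, "claw": 0.3},
    {"tx": 0.01, "ty": 0, "tz": 0.45, "wx": 0, "wy": 0, "wz": -0.01, "claw": 0.3},
    {"tx": 0.01, "ty": 0, "tz": 0.45, "wx": 0, "wy": 0, "wz": -0.01, "claw": 0.3},
    {"tx": 0.01, "ty": 0, "tz": 0.45, "wx": 0, "wy": 0, "wz": -0.01, "claw": 0.3},
    {"tx": 0.01, "ty": 0, "tz": 0.45, "wx": 0, "wy": 0, "wz": -0.01, "claw": 0.3},
  ],
)

```text
clock: 4.8
eef_pos: [542.6, -156.9, 68.0]
tool_rot: [-3.14, 0.003, -2.986]
force: [0.2, 0.3, 0.1]
width: 60.2
gripper_force: 0.0
```

```bash
python3 - <<'E'
from h import *
st=ctrl.read_state(); print(st['clock'],st['eef_pos'],st['tool_rot'],st['qd'].round(3)); rel(st,[541.3,-156.1,9],down(np.pi+.158))
E
```

```text
4.8 [ 542.57428053 -156.92199889   68.01497928] [-3.14038810e+00  2.83842679e-03 -2.98579536e+00] [ 0.001  0.009  0.001  0.005 -0.001 -0.004  0.   ]
t [0.004 0.004 0.197] w [-0.001  0.002 -0.001]
```

jog_arm(
  plan=[
    {"tx": 0.004, "ty": 0.002, "tz": 0.19, "wx": 0, "wy": 0, "wz": 0, "claw": 0.3},
    {"tx": 0.004, "ty": 0.002, "tz": 0.19, "wx": 0, "wy": 0, "wz": 0, "claw": 0.3},
    {"tx": 0.004, "ty": 0.002, "tz": 0.19, "wx": 0, "wy": 0, "wz": 0, "claw": 0.3},
    {"tx": 0.004, "ty": 0.002, "tz": 0.19, "wx": 0, "wy": 0, "wz": 0, "claw": 0.3},
    {"tx": 0.004, "ty": 0.002, "tz": 0.19, "wx": 0, "wy": 0, "wz": 0, "claw": 1},
    {"tx": 0.004, "ty": 0.002, "tz": 0.19, "wx": 0, "wy": 0, "wz": 0, "claw": 1},
    {"tx": 0.004, "ty": 0.002, "tz": 0.19, "wx": 0, "wy": 0, "wz": 0, "claw": 1},
    {"tx": 0.004, "ty": 0.002, "tz": 0.19, "wx": 0, "wy": 0, "wz": 0, "claw": 1},
    {"tx": 0.004, "ty": 0.002, "tz": 0.19, "wx": 0, "wy": 0, "wz": 0, "claw": 1},
    {"tx": 0.004, "ty": 0.002, "tz": 0.19, "wx": 0, "wy": 0, "wz": 0, "claw": 1},
    {"tx": 0.004, "ty": 0.002, "tz": 0.19, "wx": 0, "wy": 0, "wz": 0, "claw": 1},
    {"tx": 0.004, "ty": 0.002, "tz": 0.19, "wx": 0, "wy": 0, "wz": 0, "claw": 1},
  ],
)

```text
clock: 6.0
eef_pos: [540.8, -156.4, 10.5]
tool_rot: [-3.141, 0.001, -2.986]
force: [-0.4, 0.1, 6.5]
width: 13.0
gripper_force: 60.2
```

```bash
cat >> h.py <<'E'
ORG=np.array([573.6,212.5,0]); YAW=np.radians(-8.8)
def cover_pose(E,th,cx,h,hd=0.):
    """tool pose so that the cover's -x lower edge is at E=(x,z) box frame, tilted th; TCP is h above underside, cx mm ahead(+x) of cover middle"""
    RB=R.from_euler('z',YAW); RC=RB*R.from_euler('y',-th)
    p=ORG+RB.apply([E[0],0,E[1]])+RC.apply([55+cx,0,h])
    return p,RC*down(np.pi)
E
python3 - <<'E'
from h import *
st=ctrl.read_state(); print(st['clock'],st['eef_pos'],st['tool_rot'],st['width'],st['gripper_force'])
print(R.from_euler('xyz',st['tool_rot']).as_matrix().round(4))
for E,th in (((-20,100),.28),((-30,51),.28),((-53,41.2),.28)):
    print(cover_pose(E,th,0,9)[0]); rel(st,*cover_pose(E,th,0,9))
E
```

```text
6.0 [ 540.82848388 -156.42530073   10.45196338] [-3.14092157e+00  1.47701288e-03 -2.98573362e+00] 13.037531292392897 60.15129268169403
[[-9.879e-01 -1.552e-01  1.600e-03]
 [-1.552e-01  9.879e-01 -4.000e-04]
 [-1.500e-03 -7.000e-04 -1.000e+00]]
[603.61333423 207.85369038 123.84905962]
t [-0.396  1.167 -0.378] w [ 0.027 -0.176  0.196]
[593.73105041 209.38354874  74.84905962]
t [-0.364  1.177 -0.215] w [ 0.027 -0.176  0.196]
[571.00179764 212.90222298  65.04905962]
t [-0.291  1.2   -0.182] w [ 0.027 -0.176  0.196]
```

jog_arm(
  plan=[
    {"tx": 0, "ty": 0, "tz": -0.12, "wx": 0, "wy": 0, "wz": 0, "claw": 1},
    {"tx": 0, "ty": 0, "tz": -0.25, "wx": 0, "wy": 0, "wz": 0, "claw": 1},
    {"tx": -0.1, "ty": 0.1, "tz": -0.38, "wx": 0, "wy": 0, "wz": 0, "claw": 1},
    {"tx": -0.37, "ty": 1, "tz": -0.38, "wx": 0.027, "wy": -0.176, "wz": 0.196, "claw": 1},
    {"tx": -0.37, "ty": 1, "tz": -0.38, "wx": 0.027, "wy": -0.176, "wz": 0.196, "claw": 1},
    {"tx": -0.37, "ty": 1, "tz": -0.38, "wx": 0.027, "wy": -0.176, "wz": 0.196, "claw": 1},
    {"tx": -0.37, "ty": 1, "tz": -0.38, "wx": 0.027, "wy": -0.176, "wz": 0.196, "claw": 1},
    {"tx": -0.37, "ty": 1, "tz": -0.38, "wx": 0.027, "wy": -0.176, "wz": 0.196, "claw": 1},
    {"tx": -0.37, "ty": 1, "tz": -0.38, "wx": 0.027, "wy": -0.176, "wz": 0.196, "claw": 1},
    {"tx": -0.37, "ty": 1, "tz": -0.38, "wx": 0.027, "wy": -0.176, "wz": 0.196, "claw": 1},
    {"tx": -0.37, "ty": 1, "tz": -0.38, "wx": 0.027, "wy": -0.176, "wz": 0.196, "claw": 1},
    {"tx": -0.37, "ty": 1, "tz": -0.38, "wx": 0.027, "wy": -0.176, "wz": 0.196, "claw": 1},
  ],
)

```text
clock: 7.2
eef_pos: [602.3, 159.5, 123.0]
tool_rot: [3.141, 0.277, 2.991]
force: [0.0, -1.7, -3.4]
width: 12.7
gripper_force: 59.5
```

```bash
python3 - <<'E'
from h import *
st=ctrl.read_state(); print(st['clock'],st['eef_pos'],st['tool_rot'],st['width'],st['force'])
for E,th in (((-20,90),.28),((-30,51),.28),((-53,41.2),.28)):
    print(cover_pose(E,th,-.5,10.5)[0]); rel(st,*cover_pose(E,th,-.5,10.5))
E
```

```text
7.2 [602.30230015 159.5499452  122.95733837] [3.14105757 0.27733782 2.99139282] 12.687587618573385 [ 0.01751535 -1.74622213 -3.36925781]
[602.72880936 207.99062206 115.15246495]
t [0.029 0.16  0.019] w [ 0.001 -0.002  0.002]
[592.84652554 209.52048043  76.15246495]
t [0.097 0.16  0.135] w [ 0.001 -0.002  0.002]
[570.11727277 213.03915466  66.35246495]
t [0.179 0.16  0.145] w [ 0.001 -0.002  0.002]
```

jog_arm(
  plan=[
    {"tx": 0.03, "ty": 0.16, "tz": 0.02, "wx": 0, "wy": 0, "wz": 0, "claw": 1},
    {"tx": 0.03, "ty": 0.16, "tz": 0.02, "wx": 0, "wy": 0, "wz": 0, "claw": 1},
    {"tx": 0.03, "ty": 0.16, "tz": 0.02, "wx": 0, "wy": 0, "wz": 0, "claw": 1},
    {"tx": 0.03, "ty": 0.16, "tz": 0.02, "wx": 0, "wy": 0, "wz": 0, "claw": 1},
  ],
)

```text
clock: 7.6
eef_pos: [603.4, 203.0, 114.8]
tool_rot: [-3.14, 0.278, 2.985]
force: [-0.3, -0.5, -2.7]
width: 12.7
gripper_force: 59.8
```

```bash
python3 - <<'E'
from h import *
st=ctrl.read_state(); print(st['clock'],st['eef_pos'],st['tool_rot'],st['width'],st['force'])
p=ctrl.get_image('wrist'); save(p,'w3.png'); T=cam_pose(p,st)
np.savez('w3.npz',T=T,**{k:np.array(v) for k,v in p.items()})
RB=R.from_euler('z',YAW)
A=R.from_euler('xyz',st['tool_rot'])
for r in ctrl.trace(p,'cover_mid')[:2]:
    c,u,v=cloud(p,r['pixels'],T); b=RB.inv().apply(c-ORG)
    t=A.inv().apply(c-st['eef_pos']); print(r['score'],np.round(r['extent']))
    print('tool frame 1/99%',np.percentile(t,[1,99],axis=0).round(1),'median',np.median(t,0).round(1)); print('box',np.percentile(b,[1,99],axis=0).round(1))
    q=t[(t[:,2]>0)&(t[:,2]<9)]; 
    if len(q)>50: print(len(q),np.c_[q[:,:2],np.ones(len(q))].shape,np.linalg.lstsq(np.c_[q[:,:2],np.ones(len(q))],q[:,2],rcond=None)[0].round(3), cv2.minAreaRect(q[:,:2].astype(np.float32)))
c,u,v=cloud(p,np.ones((384,512),bool),T); b=RB.inv().apply(c-ORG)
m=(b[:,0]<-40)&(b[:,0]>-80)&(b[:,2]>53)&(b[:,2]<58); print('lip',np.percentile(b[m],[.5,99.5],axis=0).round(1))
for E,th in (((-30,51),.28),((-53,41.2),.28)):
    rel(st,*cover_pose(E,th,-.5,10.5))
E
```

```text
7.6 [603.36823871 202.95673448 114.83074617] [-3.14002785  0.27756387  2.98503179] 12.749922085947565 [-0.31732674 -0.51532699 -2.6766996 ]
0.65 [257. 237. 159. 174.]
tool frame 1/99% [[-51.2 -38.9 -25.4]
 [ 54.3  39.4   8.7]] median [22.1  0.4  5.1]
box [[-19.6 -43.8  91.5]
 [ 81.6  34.5 142.6]]
16200 (16200, 3) [-1.00e-03 -0.00e+00  5.25e+00] ((-0.56390380859375, 0.31743621826171875), (80.79459381103516, 110.62055969238281), 89.86312866210938)
lip [[-68.5 -52.2  53.6]
 [-46.5  52.8  57.5]]
t [0.072 0.016 0.114] w [-0.002 -0.002 -0.002]
t [0.155 0.016 0.124] w [-0.002 -0.002 -0.002]
```

View pics/w3.png

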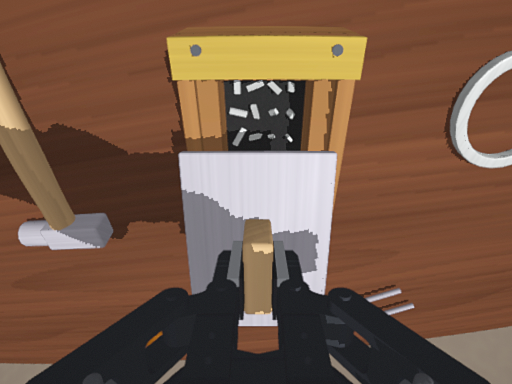

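jog_arm(
  plan=[
    {"tx": 0.04, "ty": 0.01, "tz": 0.06, "wx": 0, "wy": 0, "wz": 0, "claw": 1},
    {"tx": 0.075, "ty": 0.01, "tz": 0.122, "wx": 0, "wy": 0, "wz": 0, "claw": 1},
    {"tx": 0.075, "ty": 0.01, "tz": 0.122, "wx": 0, "wy": 0, "wz": 0, "claw": 1},
    {"tx": 0.075, "ty": 0.01, "tz": 0.122, "wx": 0, "wy": 0, "wz": 0, "claw": 1},
    {"tx": 0.075, "ty": 0.01, "tz": 0.122, "wx": 0, "wy": 0, "wz": 0, "claw": 1},
    {"tx": 0.075, "ty": 0.01, "tz": 0.122, "wx": 0, "wy": 0, "wz": 0, "claw": 1},
  ],
)

```text
clock: 8.3
eef_pos: [593.9, 210.5, 75.0]
tool_rot: [3.139, 0.281, 2.986]
force: [0.0, 0.4, -2.0]
width: 12.7
gripper_force: 59.7
```

```bash
cat >> h.py <<'E'
def where(st,h=10.9,cx=-.55):
    RB=R.from_euler('z',YAW); A=R.from_euler('xyz',st['tool_rot'])
    f=lambda x,z: RB.inv().apply(A.apply([x,0.3,z])+st['eef_pos']-ORG).round(1)
    a,b=f(55+cx*-1*-1,h),f(-55+cx,h); n=-A.apply([0,0,1])
    print('E-',a,'E+',b,'tilt',np.arccos(n[2]).round(3),'yawerr',np.arctan2(*(a-b)[[1,0]]).round(3),'F',st['force'].round(1),'clock',st['clock'])
E
python3 - <<'E'
from h import *
st=ctrl.read_state(); where(st)
for E,th in (((-53,41.2),.28),((-54,41),.2)):
    rel(st,*cover_pose(E,th,-.55,10.9))
E
```

```text
E- [-28.9   1.5  49.4] E+ [76.8  1.3 79.9] tilt 0.281 yawerr 3.14 F [ 0.   0.4 -2. ] clock 8.3
t [ 0.085 -0.004  0.004] w [ 0.001  0.    -0.001]
t [ 0.086 -0.004  0.019] w [ 0.001  0.051 -0.001]
```

jog_arm(
  plan=[
    {"tx": 0.03, "ty": -0.004, "tz": 0.004, "wx": 0, "wy": 0, "wz": 0, "claw": 1},
    {"tx": 0.055, "ty": -0.004, "tz": 0.004, "wx": 0, "wy": 0, "wz": 0, "claw": 1},
    {"tx": 0.075, "ty": -0.004, "tz": 0.004, "wx": 0, "wy": 0, "wz": 0, "claw": 1},
    {"tx": 0.085, "ty": -0.004, "tz": 0.004, "wx": 0, "wy": 0, "wz": 0, "claw": 1},
    {"tx": 0.085, "ty": -0.004, "tz": 0.004, "wx": 0, "wy": 0, "wz": 0, "claw": 1},
    {"tx": 0.085, "ty": -0.004, "tz": 0.004, "wx": 0, "wy": 0, "wz": 0, "claw": 1},
  ],
)

```text
clock: 8.9
eef_pos: [569.4, 213.1, 66.2]
tool_rot: [3.14, 0.28, 2.987]
force: [0.6, -0.7, -2.8]
width: 12.9
gripper_force: 59.8
```

```bash
python3 - <<'E'
from h import *
st=ctrl.read_state(); where(st)
for E,th in (((-53.5,41.2),.28),((-54.5,40.5),.18)):
    rel(st,*cover_pose(E,th,-.55,10.9))
E
```

```text
E- [-53.6   0.4  40.7] E+ [52.1  0.2 71.1] tilt 0.28 yawerr 3.14 F [ 0.6 -0.7 -2.8] clock 8.9
t [-0.001  0.    -0.002] w [ 0.001 -0.    -0.001]
t [0.    0.    0.018] w [ 0.001  0.063 -0.001]
```

jog_arm(
  plan=[
    {"tx": 0, "ty": 0, "tz": 0.006, "wx": 0, "wy": 0.02, "wz": 0, "claw": 1},
    {"tx": 0, "ty": 0, "tz": 0.012, "wx": 0, "wy": 0.042, "wz": 0, "claw": 1},
    {"tx": 0, "ty": 0, "tz": 0.018, "wx": 0, "wy": 0.065, "wz": 0, "claw": 1},
    {"tx": 0, "ty": 0, "tz": 0.018, "wx": 0, "wy": 0.065, "wz": 0, "claw": 1},
    {"tx": 0, "ty": 0, "tz": 0.018, "wx": 0, "wy": 0.065, "wz": 0, "claw": 1},
  ],
)

```text
clock: 9.4
eef_pos: [570.3, 212.5, 60.4]
tool_rot: [3.141, 0.177, 2.987]
force: [0.5, -0.7, -3.5]
width: 12.8
gripper_force: 59.8
```

```bash
python3 - <<'E'
from h import *
st=ctrl.read_state(); where(st)
E
```

```text
E- [-54.9  -0.1  40.1] E+ [53.4 -0.3 59.5] tilt 0.177 yawerr 3.14 F [ 0.5 -0.7 -3.5] clock 9.4
```

jog_arm(
  plan=[
    {"tx": 0, "ty": 0, "tz": 0, "wx": 0, "wy": 0, "wz": 0, "claw": 0.4},
    {"tx": 0, "ty": 0, "tz": 0, "wx": 0, "wy": 0, "wz": 0, "claw": 0.4},
    {"tx": 0, "ty": 0, "tz": 0, "wx": 0, "wy": 0, "wz": 0, "claw": 0.4},
    {"tx": 0, "ty": 0, "tz": 0, "wx": 0, "wy": 0, "wz": 0, "claw": 0.4},
    {"tx": 0, "ty": 0, "tz": -0.1, "wx": 0, "wy": 0, "wz": 0, "claw": 0.4},
    {"tx": 0, "ty": 0, "tz": -0.25, "wx": 0, "wy": 0, "wz": 0, "claw": 0.4},
    {"tx": 0, "ty": 0, "tz": -0.3, "wx": 0, "wy": 0, "wz": 0, "claw": 0.4},
    {"tx": 0, "ty": 0, "tz": -0.3, "wx": 0, "wy": 0, "wz": 0, "claw": 0.4},
    {"tx": 0, "ty": 0, "tz": -0.3, "wx": 0, "wy": 0, "wz": 0, "claw": 1},
    {"tx": 0, "ty": 0, "tz": -0.3, "wx": 0, "wy": 0, "wz": 0, "claw": 1},
  ],
)

```text
clock: 10.4
eef_pos: [553.9, 214.6, 147.6]
tool_rot: [-3.141, 0.175, 2.987]
force: [0.7, -0.3, -0.2]
width: 22.8
gripper_force: 0.0
```

```bash
python3 - <<'E'
from h import *
st=ctrl.read_state(); print(st['eef_pos'],st['force'])
p=ctrl.get_image('wrist'); save(p,'w4.png'); T=cam_pose(p,st)
RB=R.from_euler('z',YAW)
for r in ctrl.trace(p,'cover_mid')[:1]:
    c,u,v=cloud(p,r['pixels'],T); b=RB.inv().apply(c-ORG)
    m=(b[:,2]<72)&((abs(b[:,1])>12)|(abs(b[:,0])>26)); q=b[m]
    k=np.linalg.lstsq(np.c_[q[:,:2],np.ones(len(q))],q[:,2],rcond=None)[0]
    print(r['score'],k.round(3),'tilt',np.arctan(k[0]),np.percentile(q,[.5,99.5],axis=0).round(1),'ztop at 38',k[0]*38+k[2])
    q0=q[:,:2].astype(np.float32); print(cv2.minAreaRect(q0))
tgt=ORG+RB.apply([38,0,90])
rel(st,tgt,RB*down(np.pi))
E
```

```text
[553.87714962 214.56032439 147.58508398] [ 0.68920174 -0.30585583 -0.20584952]
0.65 [ 1.6200e-01 -1.0000e-03  5.4827e+01] tilt 0.16051826764385688 [[-43.6 -40.   46.7]
 [ 51.1  39.5  63.6]] ztop at 38 60.97963355342359
((4.5238189697265625, 0.07932662963867188), (103.92976379394531, 86.27718353271484), 0.3272262513637543)
t [-0.156  0.004  0.223] w [-0.001  0.111 -0.   ]
```

View pics/w4.png

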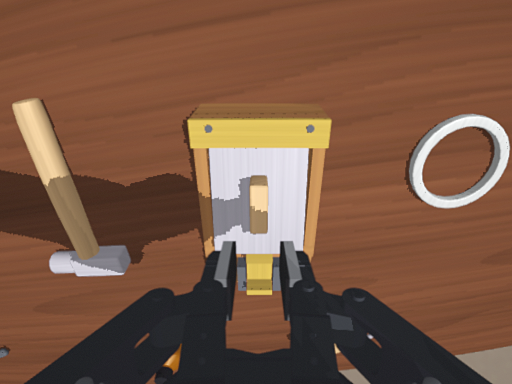

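jog_arm(
  plan=[
    {"tx": -0.15, "ty": 0.004, "tz": 0.1, "wx": 0, "wy": 0.111, "wz": 0, "claw": 1},
    {"tx": -0.15, "ty": 0.004, "tz": 0.1, "wx": 0, "wy": 0.111, "wz": 0, "claw": 1},
    {"tx": -0.15, "ty": 0.004, "tz": 0.224, "wx": 0, "wy": 0.111, "wz": 0, "claw": 1},
    {"tx": -0.15, "ty": 0.004, "tz": 0.224, "wx": 0, "wy": 0.111, "wz": 0, "claw": 1},
    {"tx": -0.15, "ty": 0.004, "tz": 0.224, "wx": 0, "wy": 0.111, "wz": 0, "claw": 1},
    {"tx": -0.15, "ty": 0.004, "tz": 0.224, "wx": 0, "wy": 0.111, "wz": 0, "claw": 1},
  ],
)

```text
clock: 11.1
eef_pos: [609.9, 209.0, 91.9]
tool_rot: [3.14, 0.003, 2.989]
force: [0.6, 0.7, -0.0]
width: 0.1
gripper_force: 0.0
```

```bash
python3 - <<'E'
from h import *
st=ctrl.read_state(); print(st['eef_pos'],st['force'],st['width'])
RB=R.from_euler('z',YAW); print(RB.inv().apply(st['eef_pos']-ORG))
for z in (63,50,45.5): rel(st,ORG+RB.apply([36,0,z]),RB*down(np.pi))
E
```

```text
[609.90954598 208.96243488  91.93117379] [ 0.60694782  0.74218694 -0.0205344 ] 0.09810057976603605
[36.42332121  2.05892401 91.93117379]
t [ 0.002 -0.007  0.096] w [0.001 0.002 0.001]
t [ 0.002 -0.007  0.14 ] w [0.001 0.002 0.001]
t [ 0.002 -0.007  0.155] w [0.001 0.002 0.001]
```

jog_arm(
  plan=[
    {"tx": 0.002, "ty": -0.007, "tz": 0.06, "wx": 0, "wy": 0, "wz": 0, "claw": 1},
    {"tx": 0.002, "ty": -0.007, "tz": 0.09, "wx": 0, "wy": 0, "wz": 0, "claw": 1},
    {"tx": 0.002, "ty": -0.007, "tz": 0.1, "wx": 0, "wy": 0, "wz": 0, "claw": 1},
    {"tx": 0.002, "ty": -0.007, "tz": 0.11, "wx": 0, "wy": 0, "wz": 0, "claw": 1},
    {"tx": 0.002, "ty": -0.007, "tz": 0.12, "wx": 0, "wy": 0, "wz": 0, "claw": 1},
    {"tx": 0.002, "ty": -0.007, "tz": 0.125, "wx": 0, "wy": 0, "wz": 0, "claw": 1},
    {"tx": 0.002, "ty": -0.007, "tz": 0.13, "wx": 0, "wy": 0, "wz": 0, "claw": 1},
    {"tx": 0.002, "ty": -0.007, "tz": 0.13, "wx": 0, "wy": 0, "wz": 0, "claw": 1},
  ],
)

```text
clock: 11.9
eef_pos: [609.9, 206.1, 52.1]
tool_rot: [3.14, 0.003, 2.988]
force: [0.9, -1.0, 2.3]
width: 0.2
gripper_force: 0.8
```

```bash
python3 - <<'E'
from h import *
st=ctrl.read_state(); print(st['eef_pos'],st['force'],st['width'])
RB=R.from_euler('z',YAW); print(RB.inv().apply(st['eef_pos']-ORG))
for z in (50,45.5): rel(st,ORG+RB.apply([36,0,z]),RB*down(np.pi))
E
```

```text
[609.86945073 206.05434387  52.07991584] [ 0.91523085 -1.01471059  2.25721597] 0.22030586292431667
[36.82859468 -0.82106808 52.07991584]
t [0.003 0.003 0.007] w [ 0.001  0.002 -0.   ]
t [0.003 0.003 0.022] w [ 0.001  0.002 -0.   ]
```

jog_arm(
  plan=[
    {"tx": 0.002, "ty": 0.002, "tz": 0.008, "wx": 0, "wy": 0, "wz": 0, "claw": 1},
    {"tx": 0.002, "ty": 0.002, "tz": 0.014, "wx": 0, "wy": 0, "wz": 0, "claw": 1},
    {"tx": 0.002, "ty": 0.002, "tz": 0.02, "wx": 0, "wy": 0, "wz": 0, "claw": 1},
    {"tx": 0.002, "ty": 0.002, "tz": 0.024, "wx": 0, "wy": 0, "wz": 0, "claw": 1},
    {"tx": 0.002, "ty": 0.002, "tz": 0.026, "wx": 0, "wy": 0, "wz": 0, "claw": 1},
    {"tx": 0.002, "ty": 0.002, "tz": 0.026, "wx": 0, "wy": 0, "wz": 0, "claw": 1},
    {"tx": 0.002, "ty": 0.002, "tz": 0.026, "wx": 0, "wy": 0, "wz": 0, "claw": 1},
  ],
)

```text
clock: 12.6
eef_pos: [608.4, 206.8, 46.1]
tool_rot: [3.142, 0.002, 2.988]
force: [-5.6, -2.6, 18.1]
width: 0.0
gripper_force: 8.8
```

```bash
python3 - <<'E'
from h import *
st=ctrl.read_state(); print(st['eef_pos'],st['force'])
RB=R.from_euler('z',YAW); print(RB.inv().apply(st['eef_pos']-ORG))
E
```

```text
[608.37230189 206.8079013   46.05545347] [-5.63994085 -2.63725858 18.07111809]
[35.2337861  -0.3054238  46.05545347]
```

jog_arm(
  plan=[
    {"tx": 0, "ty": 0, "tz": 0, "wx": 0, "wy": 0, "wz": 0, "claw": 1},
    {"tx": 0, "ty": 0, "tz": -0.1, "wx": 0, "wy": 0, "wz": 0, "claw": 1},
    {"tx": 0, "ty": 0, "tz": -0.25, "wx": 0, "wy": 0, "wz": 0, "claw": 1},
    {"tx": 0, "ty": 0, "tz": -0.4, "wx": 0, "wy": 0, "wz": 0, "claw": 1},
    {"tx": 0.05, "ty": 0, "tz": -0.45, "wx": 0, "wy": 0, "wz": 0, "claw": 1},
    {"tx": 0.05, "ty": 0, "tz": -0.45, "wx": 0, "wy": 0, "wz": 0, "claw": 1},
    {"tx": 0.05, "ty": 0, "tz": -0.45, "wx": 0, "wy": 0, "wz": 0, "claw": 1},
  ],
)

```text
clock: 13.3
eef_pos: [593.4, 208.6, 178.3]
tool_rot: [3.142, 0.002, 2.988]
force: [0.5, 1.1, -0.7]
width: -0.2
gripper_force: 0.0
```

```bash
python3 - <<'E'
from h import *
st=ctrl.read_state(); print(st['eef_pos'],st['force'])
p=ctrl.get_image('wrist'); save(p,'w5.png'); T=cam_pose(p,st)
RB=R.from_euler('z',YAW)
c,u,v=cloud(p,np.ones((384,512),bool),T); b=RB.inv().apply(c-ORG)
q=b[(abs(b[:,0])<44)&(abs(b[:,1])<37)&((abs(b[:,1])>12)|(abs(b[:,0])>26))&(b[:,2]<62)]
k=np.linalg.lstsq(np.c_[q[:,:2],np.ones(len(q))],q[:,2],rcond=None)[0]; print('plane',k.round(4))
g=b[(abs(b[:,0])<30)&(abs(b[:,1])<20)&(b[:,2]>71)&(b[:,2]<80)]; print('bar',cv2.minAreaRect(g[:,:2].astype(np.float32)),np.median(g[:,2]))
s=b[(abs(b[:,1])<9)&(b[:,0]>40)&(b[:,0]<105)&(b[:,2]<80)]
i=np.digitize(s[:,0],np.arange(40,106,2)); print([(int(38+2*j),int(np.median(s[i==j,2]).round())) for j in np.unique(i)])
E
```

```text
[593.38020229 208.5569684  178.28137188] [ 0.49521091  1.05464437 -0.65799878]
plane [ 9.00000e-04 -7.00000e-04  4.56799e+01]
bar ((-1.0318565368652344, -0.29115724563598633), (13.915872573852539, 40.55308151245117), 89.84005737304688) 75.54117051436697
[(40, 46), (42, 46), (44, 46), (46, 46), (48, 46), (50, 52), (52, 58), (54, 62), (56, 65), (58, 66), (60, 65), (62, 64), (64, 63), (66, 57), (68, 56), (70, 56), (72, 56), (74, 56), (76, 56), (78, 54)]
```

View pics/w5.png

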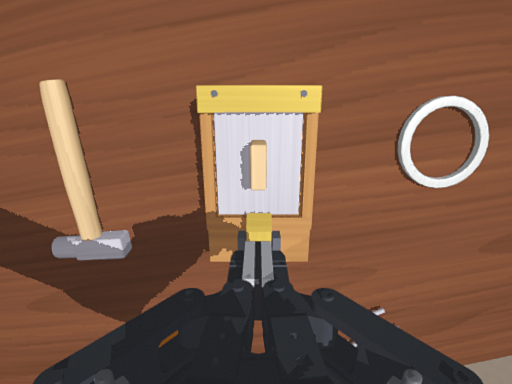

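The cover lies flat: its top plane is level at 46 mm and the bar is centred at (-1, -0.3) mm. The catch nose starts at x≈49.5, so it is sprung forward over the cover edge near pixel (258, 215). The gripper is clear, so I'm handing in.

```bash
python3 -c "
from cell import ctrl
print(ctrl.finish_job())"
```

```text
the job is handed in; nothing more can be done
None
```

The steel cover lies flat in its recess with one edge under the brass lip and the catch sprung forward over the other, the gripper is clear of everything, and the job was handed in at about 13 s; the hand-in gave no verdict, and I did not re-measure the four bystanders afterwards.

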